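Roll a shaft across the surface plate and chock it on the line

ROBOT

A 6-joint arm with a two-finger parallel gripper is mounted at the origin on the work surface. World frame = base frame: x ahead of the robot, y to its left, z up, the work surface at z = 0. Lengths are in m, angles in rad, forces in N, time in s.
With the tool pointing down it reaches from about 0.275 to 0.825 m from the base axis. Payload 4.9 kg.
Tool frame: the origin (TCP) lies midway between the tips of the shut fingers; the grasp point (between the pads) lies 19 mm behind it (grip_point_offset is the distance from the TCP to the grasp point, in m); z points along the fingers, x is the direction in which the jaws open and shut, and the axes are right-handed (so a half turn about z gives the same grasp; the last joint's range is limited). The gripper opens to 85 mm and grips with 20 to 120 N. Pads are 22 mm wide; open, the fingers measure 114 mm over their backs; the gripper's body (76 mm by 85 mm) begins 54 mm behind the grasp point. The pads swing forward as they close: fully open they stand 13 mm farther back than shut.
Start: joints at [-0.134, 0.326, -0.193, 1.052, 0, 1.437], TCP at [0.55, 0, 0.231] pointing down, gripper open.
Joint ranges: [-2.65, 2.65], [-0.97, 1.79], [-1.3, 1.35], [-1.93, 2.1], [-1.47, 1.37], [-3.14, 3.14]. Speed limits (rad/s): [2.57, 2.57, 3.14, 3.14, 3.14, 3.14].

INTERFACE

Orientations are given as a rotation vector (axis times angle).
In Python, from cell import * gives the robot as it stands. Calls block until the motion is done:
- movep(position, orientation): joint-space move of the TCP to a pose.
- move_l(position, velocity=0.15, rot=None, until_force=None): straight line of the TCP; rot=None keeps the orientation; velocity is the mean speed in m/s. With until_force (N) it stops when the force on the tool has changed by that much, and returns True; else False.
- set_joints(angles): joint-space move.
- let_go() and grab(newtons=None): open the fingers fully, or close them until they stop; newtons is the grip in N (None keeps the last).
- sleep(seconds).
- ik(position, orientation): joint angles nearest the present ones, or None.
- get_state(): the state.
- grab_frame(name): name is "scene" or "side" or "wrist"; returns a dict with "img" (400x640x3 uint8, red, green, blue), "fx", "fy", "cx", "cy" (pixels), "k1" (the pictures are not rectified: a ray, as slopes to the right and down, at radius r is drawn at 1 + k1 r^2 times it, then the intrinsics apply), "cam_to_world" (4x4, takes a point from camera to world coordinates); the wrist camera has in their place "T_tool_cam" (4x4, takes a point from camera to tool coordinates, whose origin is the TCP and whose axes are the tool frame's). Camera axes: x right, y down, z forward; pixel columns grow to the right and rows downward; lengths in m; the calibration is good to about 2 mm. A picture is of the moment at which its call begins: read the wrist's pose just before it. There is no depth.
A pose or a line that the arm cannot do raises MotionError and nothing moves.
- sign_off(): hands the job in, once; it reports no verdict.
Trained networks look in the newest picture that a camera, given by its name, has taken for a name from the list of things; names that differ only in an ending like _2 or _b are one class to them, and where a whole thing is asked for, a point or a joint stands for the part that bears it (a point fixed in the world has none). Each returns a list of dicts, best first, with "score" (0 to 1); they miss things now and then, are a little off and sometimes report something else, mostly with a low value. They report only what shows in the picture. A call takes as long as a camera call. They do not tell look-alikes from the thing itself.
- spot_in(camera, name): "centre" ([column, row] in pixels, amid what is visible of it).
- silhouettes(camera, name): "mask" (400x640 bool, what is visible of it) and "centre" ([column, row] in pixels, amid what is visible of it).
- tip_of(camera, name): "centre" ([column, row] in pixels: a listed point, or the origin of a listed thing).
The state is a dict: "clock": time; "q": joint angles; "joint_velocities": joint speeds; "tau": joint torques, N m; "position": TCP position; "eef_rot": TCP orientation; "contact_force": force on the tool from outside, world axes, zero at the start; "wrist_torque": the same for the moment, N m; "finger_gap": opening from 0.0 (shut) to 1.0 (fully open).
Only numpy, scipy, OpenCV 4.12 (cv2) and the standard library are available. Lean on these libraries where they do the work, as an engineer would, in place of code of your own. Each camera call takes 0.05 s, during which the arm holds its last target. There are 200 camera calls.

TASK

Check the shaft for straightness: with your fingertips, roll it gently over the surface plate, without dragging or lifting it, until it lies lengthwise on the chalk line, the line running under its middle. Then slide the steel parallel across the plate until it lies up against the shaft's side, as a chock, with the shaft still on the line. Lift neither of them, and leave the other tools where they are.

Things in the scene. Friction and masses are not known exactly. Their poses are not given: they have to be found in the camera images.
- shaft: Ground steel round bar, 36 mm diameter, 120 mm long, about 0.95 kg, lying on the plate 105-140 mm to one side of the line, nearly parallel to it. Origin mid-length on its axis, 18 mm above the plate. x runs along the bar; y and z turn as it rolls, z points out of the dark keyway, uppermost at first. Rolls easily (113 mm a turn); let go at slow speed it stops within a few mm.
- line: Straight chalk line, white, 2.5 mm wide and 270 mm long, across the top of the surface plate. Origin at the middle of the line at the height of the plate's top surface, 70 mm above the bench; x runs along the line, y across it to the left, z up.
- parallel: Loose rectangular steel bar, 110 mm long (x), 25 mm wide (y), 20 mm high (z), 0.43 kg, a row of 4 holes in its sides, flat on the plate on the other side of the line from the shaft, 105-140 mm from the line and nearly parallel to it. Origin at the centre of its underside. Touching the shaft alongside, the two middles are 30.5 mm apart. A push of 2 to 4 N slides it.
- plate: Cast-iron surface plate, fixed, 315 mm (x) by 500 mm (y), 70 mm high, a bar grip at each short end. Origin at the centre of its underside. The V-block, screw jack and plug gauge stand on the strip of its top beyond x = 95 mm, at the far edge.
- vee: V-block, dark steel, 50 x 40 x 40 mm, loose, at the far edge of the plate; leave alone. Origin at the centre of its underside.
- jack: Machinist's screw jack, 38 mm across the foot, 56 mm high, standing loose at the far edge of the plate; leave alone. Origin at the centre of its underside.
- plug: Plug gauge standing on end, 22 mm across, 64 mm high, loose at the far edge of the plate; leave alone. Origin at the centre of its underside.
- hammer: Ball-peen hammer with wooden handle, 270 mm long along its x, lying loose on the bench to the right of the plate; leave alone. Origin near mid-length at bench height.
- file: Flat file with wooden handle, 345 mm long along its x, lying loose on the bench to the left of the plate; leave alone. Origin near mid-length at bench height.
- mike: Outside micrometer, about 140 x 80 x 20 mm, lying loose on the bench to the right of the plate; leave alone. Origin amid its frame at bench height.
- tin: Round flat tin, 92 mm across, 42 mm high, loose on the bench to the left of the plate; leave alone. Origin at the centre of its underside.
There are look-alikes about, which are no part of the job. What is shaped like the shaft but green is not meant. What is shaped like the parallel but blue is not meant.

How it is judged:
By the outcome, as a careful person would: the job done as asked, in the order asked, and still so for the second after the job is handed in, with the robot touching nothing.
It also fails if it takes over 58 s, if anything falls off the work surface, if the arm or the gripper's body presses on something with over 40 N, if the wrist force passes 120 N, or if a joint passes its speed limit or range.

## Working session

There is one attempt and no reset: what is moved stays moved. The work goes in short steps, each a Python script; the robot and the scene stay as the last script left them, time stands still between calls to the robot, and variables do not carry over. Pictures are saved under pics/ and viewed, about 8 in all and at most 12, crops included, and the job is handed in when it is done.

```bash
mkdir -p pics; ls; cat > h.py <<'E'
from cell import *
import numpy as np, cv2
from scipy.spatial.transform import Rotation as R
def shot(c,fn=None):
    s=get_state(); f=grab_frame(c)
    if c=="wrist":
        T=np.eye(4);T[:3,:3]=R.from_rotvec(s["eef_rot"]).as_matrix();T[:3,3]=s["position"]
        f["cam_to_world"]=T@np.array(f["T_tool_cam"])
    if fn: cv2.imwrite("pics/"+fn,np.ascontiguousarray(f["img"][:,:,::-1]))
    return f
def K(f): return np.array([[f["fx"],0,f["cx"]],[0,f["fy"],f["cy"]],[0,0,1.]])
def unproj(f,px,z):
    px=np.atleast_2d(np.asarray(px,float)); d=(px-[f["cx"],f["cy"]])/[f["fx"],f["fy"]]
    u=d.copy()
    for _ in range(30): u=d/(1+f["k1"]*(u**2).sum(1,keepdims=True))
    T=np.array(f["cam_to_world"]); r=np.c_[u,np.ones(len(u))]@T[:3,:3].T
    return T[:3,3]+r*((z-T[2,3])/r[:,2])[:,None]
def proj(f,P):
    T=np.linalg.inv(np.array(f["cam_to_world"])); p=np.atleast_2d(P)@T[:3,:3].T+T[:3,3]
    u=p[:,:2]/p[:,2:]; u=u*(1+f["k1"]*(u**2).sum(1,keepdims=True))
    return u*[f["fx"],f["fy"]]+[f["cx"],f["cy"]]
E
python3 - <<'E'
from h import *
s=get_state();print({k:np.round(v,3) for k,v in s.items()})
ims=[]
for c in("scene","side","wrist"):
    f=shot(c,c+"0.png"); ims.append(f["img"])
    print(c,np.round(f["cam_to_world"],2).tolist())
    for n in("shaft","line","parallel","plate"):
        for d in silhouettes(c,n):
            m=d["mask"]; print(n,round(d["score"],2),np.round(d["centre"]),m.sum(),f["img"][m].mean(0).round())
            z={"shaft":.088,"line":.07,"parallel":.09,"plate":.07}[n]
            print("   ",unproj(f,d["centre"],z).round(3))
E
```

```text
pics
{'clock': np.float64(0.0), 'q': array([-0.134,  0.327, -0.194,  1.052, -0.   ,  1.437]), 'joint_velocities': array([ 0.   , -0.001, -0.   , -0.   , -0.   , -0.002]), 'tau': array([-1.0000e-03, -4.4340e+01,  2.6244e+01,  1.6000e-02, -0.0000e+00,
       -0.0000e+00]), 'position': array([0.549, 0.   , 0.231]), 'eef_rot': array([-3.141e+00,  0.000e+00,  3.000e-03]), 'contact_force': array([-0.328,  0.553, -0.759]), 'wrist_torque': array([-0.035, -0.008,  0.014]), 'finger_gap': np.float64(1.002)}
scene [[-0.55, 0.6, -0.58, 1.15], [0.83, 0.39, -0.39, 0.43], [-0.0, -0.7, -0.72, 0.89], [0.0, 0.0, 0.0, 1.0]]
shaft 0.85 [281. 189.] 503 [223. 222. 222.]
    [[ 0.511 -0.094  0.088]]
shaft 0.73 [303. 162.] 174 [ 98. 209. 117.]
    [[ 0.382 -0.109  0.088]]
parallel 0.88 [439. 220.] 402 [ 96. 131. 230.]
    [[0.381 0.317 0.09 ]]
parallel 0.56 [342. 234.] 496 [230. 229. 230.]
    [[0.561 0.13  0.09 ]]
plate 0.75 [308. 231.] 16933 [125. 122. 121.]
    [[0.586 0.044 0.07 ]]
side [[0.97, -0.11, 0.22, 0.17], [-0.25, -0.49, 0.83, -1.2], [0.02, -0.86, -0.5, 0.8], [0.0, 0.0, 0.0, 1.0]]
shaft 0.97 [266
[... 257 characters left out ...]
.283 0.164 0.09 ]]
plate 0.91 [345. 217.] 8144 [117. 116. 114.]
    [[ 0.535 -0.11   0.07 ]]
plate 0.46 [329. 179.] 247 [197. 195. 197.]
    [[0.552 0.14  0.07 ]]
wrist [[1.0, 0.0, 0.0, 0.55], [0.0, -0.95, -0.33, 0.08], [0.0, 0.33, -0.95, 0.37], [0.0, 0.0, 0.0, 1.0]]
shaft 0.83 [144. 283.] 1906 [ 57. 208.  96.]
    [[ 0.344 -0.121  0.088]]
shaft 0.64 [290. 261.] 3537 [228. 228. 229.]
    [[ 0.516 -0.091  0.088]]
line 0.84 [320. 167.] 437 [251. 251. 250.]
    [[0.55  0.013 0.07 ]]
line 0.3 [406. 307.] 220 [100. 100. 106.]
    [[ 0.66  -0.169  0.07 ]]
parallel 0.71 [310.  39.] 4239 [243. 243. 243.]
    [[0.54  0.132 0.09 ]]
plate 0.9 [335. 147.] 85645 [137. 137. 137.]
    [[0.565 0.034 0.07 ]]
```

View pics/scene0.png

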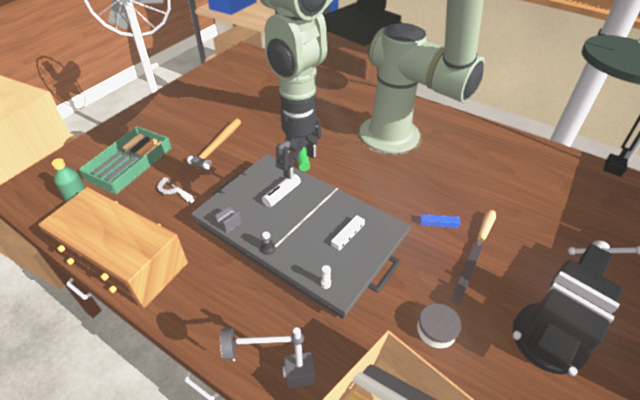

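View pics/wrist0.png

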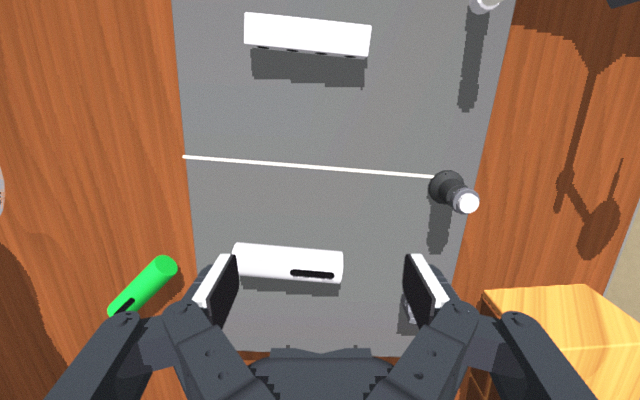

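```bash
cat >> h.py <<'E'
from scipy.optimize import minimize
a=np.linspace(0,2*np.pi,40)
CYL=np.array([[s*.06,.018*np.cos(t),.088+.018*np.sin(t)] for s in(-1,1) for t in a])
BOX=np.array([[i*.055,j*.0125,.07+k*.02] for i in(-1,1) for j in(-1,1) for k in(0,1)])
def fit(f,mask,M,z):
    """x,y,yaw whose projected hull best matches the mask"""
    m=mask.astype(np.float32)
    # only grow/trim to bright, unsaturated pixels near the network's mask
    near=cv2.dilate(m,np.ones((9,9)))>0; im=f["img"].astype(int)
    g=(near&(im.min(2)>165)&(np.ptp(im,axis=2)<30)).astype(np.uint8)
    g=cv2.morphologyEx(g,cv2.MORPH_CLOSE,np.ones((11,11))).astype(np.float32)
    ys,xs=np.nonzero(g); p0=unproj(f,[xs.mean(),ys.mean()],z)[0]
    def cost(p):
        c,s=np.cos(p[2]),np.sin(p[2])
        P=M@np.array([[c,s,0],[-s,c,0],[0,0,1]])+[p[0],p[1],0]
        h=cv2.convexHull(proj(f,P).astype(np.float32))
        r=np.zeros(m.shape,np.uint8); cv2.fillConvexPoly(r,np.round(h*64).astype(np.int32),255,cv2.LINE_AA,6)
        return np.abs(r/255.-g).sum()/g.sum()
    best=min((minimize(cost,[p0[0],p0[1],y],method="Nelder-Mead",options=dict(initial_simplex=np.array([p0[0],p0[1],y])+np.array([[0,0,0],[.008,0,0],[0,.008,0],[0,0,.06]]),xatol=1e-5,fatol=1e-5)) for y in(-.08,0,.08)),key=lambda r:r.fun)
    return best.x,best.fun
def line(f,mask):
    m=cv2.dilate(mask.astype(np.uint8),np.ones((5,5)))>0
    ys,xs=np.nonzero(m&(f["img"].min(2)>200)); P=unproj(f,np.c_[xs,ys],.07)
    vx,vy,x0,y0=cv2.fitLine(P[:,:2].astype(np.float32),cv2.DIST_HUBER,0,1e-4,1e-4).ravel()
    return vy/vx, y0-vy/vx*x0, P[:,0].min(),P[:,0].max()   # slope, y at x=0
def pick(f,c,name):
    o=[]
    for d in silhouettes(c,name):
        im=f["img"][d["mask"]].astype(float).mean(0)
        if np.ptp(im)<25 and im.min()>150: o.append(d)
    return o[0]["mask"] if o else None
def measure(c="wrist",fn=None):
    f=shot(c,fn); res={}
    for n,M,z in(("shaft",CYL,.088),("parallel",BOX,.082)):
        m=pick(f,c,n)
        if m is not None: res[n]=fit(f,m,M,z)
    m=pick(f,c,"line")
    if m is not None: res["line"]=line(f,m)
    for k,v in res.items(): print(c,k,v)
    return f,res
def off(p,L): # signed distance left of line
    return (p[1]-L[0]*p[0]-L[1])/np.hypot(1,L[0])
E
python3 - <<'E'
from h import *
f,r=measure("wrist")
for n in("shaft","parallel"): print(n,off(r[n][0],r["line"]))
for n in("vee","jack","plug"):
    d=spot_in("wrist",n) or [{}]
    if d[0]: print(n,d[0]["score"],unproj(f,d[0]["centre"],.09))
measure("scene"); measure("side")
E
```

```text
wrist shaft (array([ 0.51353884, -0.09224037, -0.09786732]), np.float64(0.09438748990854098))
wrist parallel (array([ 0.53843486,  0.13610813, -0.09516316]), np.float64(0.12451500619543525))
wrist line (np.float32(-0.08215523), np.float32(0.058001205), np.float64(0.40504609333316277), np.float64(0.6694357929249828))
shaft -0.10768886561948911
parallel 0.12193136355782484
vee 0.52 [[ 0.65606302 -0.15899876  0.09      ]]
jack 0.84 [[ 0.6866747  -0.01257457  0.09      ]]
plug 0.82 [[0.6898343  0.15892673 0.09      ]]
scene shaft (array([ 0.51083563, -0.09164313, -0.05931116]), np.float64(0.1959056419502667))
scene parallel (array([ 0.53735003,  0.13602829, -0.0981175 ]), np.float64(0.08438691783196581))
scene line (np.float32(0.65798116), np.float32(-0.2868169), np.float64(0.6492246904807618), np.float64(0.7050674513753196))Traceback (most recent call last):
  File "<stdin>", line 7, in <module>
  File "h.py", line 59, in measure
    if m is not None: res["line"]=line(f,m)
                                  ~~~~^^^^^
  File "h.py", line 45, in line
    vx,vy,x0,y0=cv2.fitLine(P[:,:2].astype(np.float32),cv2.DIST_HUBER,0,1e-4,1e-4).ravel()
                ~~~~~~~~~~~^^^^^^^^^^^^^^^^^^^^^^^^^^^^^^^^^^^^^^^^^^^^^^^^^^^^^^^
cv2.error: OpenCV(4.12.0) /io/opencv/modules/imgproc/src/linefit.cpp:50: error: (-215:Assertion failed) count > 0 in function 'fitLine2D_wods'
```

```bash
cat >> h.py <<'E'
L0=(-0.08215523,0.058001205)
th=np.arctan(L0[0]); U=np.array([np.cos(th),np.sin(th),0]); N=np.array([-np.sin(th),np.cos(th),0]); O=np.array([0,L0[1],0])
def tool(side,t):
    """side=+1: pushes toward +N (tips lead by tilt t); -1: pushes toward -N. returns rotvec,z axis,fwd"""
    fw=N*side; up=np.array([0,0,1.])
    z=np.sin(t)*fw-np.cos(t)*up; y=-(np.cos(t)*fw+np.sin(t)*up); x=np.cross(y,z)
    return R.from_matrix(np.c_[x,y,z]).as_rotvec(),z
def tcp(side,t,s,o,h):
    """TCP for open finger tips centred at along-line s, offset o (left of line), height h above plate"""
    r,z=tool(side,t); return O+U*s+N*o+np.array([0,0,.07+h])+.013*z, r
def st(): 
    s=get_state(); print("t",round(float(s["clock"]),2),np.round(s["position"],4),"F",np.round(s["contact_force"],1))
E
python3 - <<'E'
from h import *
t=np.radians(15); sh=np.array([.5135,-.0922,0]); s=(sh-O)@U; a=(sh-O)@N; print(s,a)
p,r=tcp(1,t,s,a-.045,.06); movep(p,r); st()
p,_=tcp(1,t,s,a-.045,-.003); hit=move_l(p,.03,until_force=3); st(); print(hit)
print(get_state()["position"][2]-tcp(1,t,s,0,0)[0][2])
z0=get_state()["position"][2]
p,_=tcp(1,t,s,a-.045,0); p[2]=z0+.0035; move_l(p,.03); st()
_,m=measure("wrist","w1.png"); 
E
```

```text
0.5240741742671974 -0.10765180838986053
t 2.27 [ 0.5107 -0.1335  0.1181] F [ 0.5 -0.1  0.2]
t 4.0 [ 0.5101 -0.1337  0.0591] F [-1.4 -0.1  5.5]
True
0.0016958197093261268
t 4.29 [ 0.5103 -0.1338  0.0628] F [-0.7 -1.  -0. ]
wrist shaft (array([ 0.51359272, -0.09322247, -0.09876243]), np.float64(0.4911752392491787))
```

View pics/w1.png

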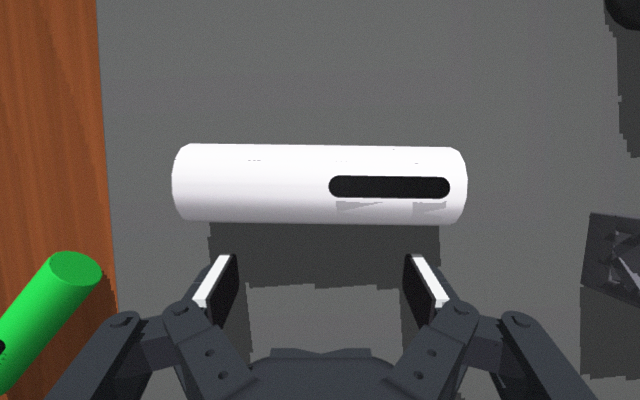

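```bash
sed -i 's|^    ys,xs=np.nonzero(g); p0|    hl=cv2.convexHull(max(cv2.findContours(g.astype(np.uint8),cv2.RETR_EXTERNAL,cv2.CHAIN_APPROX_NONE)[0],key=cv2.contourArea)); g=cv2.fillConvexPoly(np.zeros(g.shape,np.uint8),hl,1).astype(np.float32)\n&|' h.py
cat >> h.py <<'E'
def so(p): 
    q=np.array([p[0],p[1],0])-O; return round(float(q@U),4),round(float(q@N),4),round(float(p[2]-th),4)
E
python3 - <<'E'
from h import *
t=np.radians(15); s=.524; z=get_state()["position"][2]
for a in(-.075,):
    p,_=tcp(1,t,s,a-.0269,0); p[2]=z; move_l(p,.03); st()
    f,m=measure("wrist","w2.png"); print(so(m["shaft"][0]))
    sleep(.3); f,m=measure("wrist"); print(so(m["shaft"][0]))
E
```

```text
t 6.33 [ 0.5142 -0.0832  0.0624] F [-0.5  0.8  0.2]
wrist shaft (array([ 0.51505324, -0.05963142, -0.07732287]), np.float64(0.2686511718534897))
wrist line (np.float32(-0.0820538), np.float32(0.057266854), np.float64(0.4050295433509401), np.float64(0.6705301092635636))
(0.523, -0.0751, 0.0046)
wrist shaft (array([ 0.51481003, -0.0592819 , -0.07331037]), np.float64(0.2709551136050353))
wrist line (np.float32(-0.082317576), np.float32(0.05739464), np.float64(0.40498633811590234), np.float64(0.6704467547303333))
(0.5227, -0.0747, 0.0087)
```

View pics/w2.png

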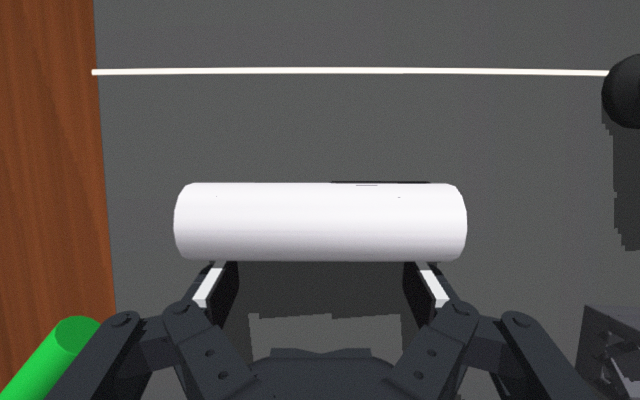

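```bash
python3 - <<'E'
from h import *
t=np.radians(15); s=.524; z=get_state()["position"][2]
p,_=tcp(1,t,s,-.006-.0269,0); p[2]=z; move_l(p,.03); sleep(.3); st()
f,m=measure("wrist","w3.png"); print(so(m["shaft"][0]))
if "line" in m: print("rel",off(m["shaft"][0],m["line"]))
E
```

```text
t 9.78 [ 0.5198 -0.0144  0.0624] F [-0.3  0.6 -0. ]
wrist shaft (array([ 0.52151821,  0.00980875, -0.06609874]), np.float64(0.24330357420599125))
wrist parallel (array([ 0.74725085, -0.02570378, -0.58222222]), np.float64(1.0))
wrist line (np.float32(-0.08167884), np.float32(0.05736005), np.float64(0.40510775012624095), np.float64(0.6707452082815368))
(0.5237, -0.0053, 0.0159)
rel -0.004937855919990338
```

View pics/w3.png

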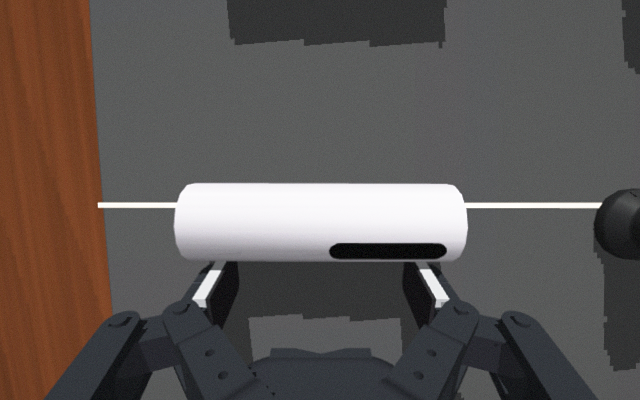

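```bash
sed -i 's|np.ones((11,11))).astype(np.float32)|np.ones((11,11))); g=cv2.morphologyEx(g,cv2.MORPH_OPEN,np.ones((17,17))) if M is CYL and g.sum()>5000 else g|' h.py
python3 - <<'E'
from h import *
t=np.radians(15); s=.524; z=get_state()["position"][2]
f,m=measure("wrist"); print(so(m["shaft"][0]),off(m["shaft"][0],m["line"]))
d=-off(m["shaft"][0],m["line"])
o=(get_state()["position"]-O)@N
p,_=tcp(1,t,s,0,0); p+=N*(o+d-(p-O)@N); p[2]=z; move_l(p,.012); sleep(.2); st()
f,m=measure("wrist"); print(so(m["shaft"][0]),off(m["shaft"][0],m["line"]))
p-=N*.04; move_l(p,.08); p[2]+=.08; p-=N*.02; move_l(p,.1); sleep(.2); st()
f,m=measure("wrist","w4.png"); print(so(m["shaft"][0]),off(m["shaft"][0],m["line"]))
E
```

```text
wrist shaft (array([ 0.52129644,  0.0095938 , -0.09278283]), np.float64(0.27191255020847666))
wrist line (np.float32(-0.08166557), np.float32(0.057384998), np.float64(0.4051243913441396), np.float64(0.6708049323730488))
(0.5235, -0.0056, -0.0108) -0.005201909878044464
t 10.97 [ 0.5202 -0.0092  0.0624] F [-0.6  0.4 -0.1]
wrist shaft (array([ 0.52108141,  0.01649489, -0.10446985]), np.float64(0.2742986997127581))
wrist line (np.float32(-0.08214352), np.float32(0.057629216), np.float64(0.40534117755751053), np.float64(0.6705785510891867))
(0.5227, 0.0013, -0.0225) 0.0016635305771839594
t 12.99 [ 0.5149 -0.0686  0.1419] F [-0.1  0.   0.3]
wrist shaft (array([ 0.52188827,  0.01597327, -0.08811132]), np.float64(0.2770781478097399))
wrist line (np.float32(-0.08205665), np.float32(0.057389043), np.float64(0.4169504944043206), np.float64(0.6702581998691926))
(0.5236, 0.0008, -0.0061) 0.0014039109626371156
```

View pics/w4.png

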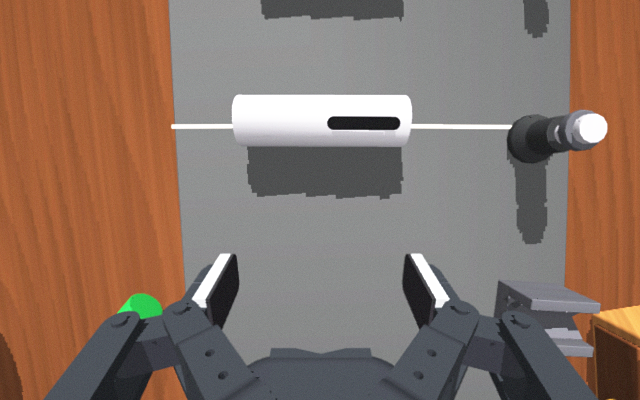

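```bash
python3 - <<'E'
from h import *
f=shot("wrist"); m=pick(f,"wrist","shaft"); print(m.sum(), f["img"][m].min(0))
import pickle; f["m"]=m; pickle.dump(dict(f),open("f.pkl","wb"))
ys,xs=np.nonzero(m); print(xs.min(),xs.max(),ys.min(),ys.max())
r=f["img"][90:150,280].min(1); print(r)
x,c=fit(f,m,CYL,.088); print(x,c)
h=proj(f,CYL@np.array([[np.cos(th),np.sin(th),0],[-np.sin(th),np.cos(th),0],[0,0,1]])+[.5219,.0151,0]); print(h.min(0),h.max(0))
E
```

```text
9101 [16 15 20]
231 410 94 147
[149 145 151 148 209 255 255 255 255 255 255 255 255 255 255 255 255 255
 255 255 255 255 255 255 255 254 254 253 252 251 251 248 245 241 239 239
 234 229 226 224 219 215 204 197 189 186 178 172 175 164 162 155 153 152
 144 132  95  80  76  77]
[ 0.52110427  0.01624181 -0.06869041] 0.2825591169333735
[229.33158101  94.30749581] [411.29560012 145.91452867]
```

```bash
cat >> h.py <<'E'
def shaft_edges(f,L,mask):
    """offset of shaft from line L and yaw rel., from its upper and lower silhouette edges, column by column"""
    ys,xs=np.nonzero(mask); x0,x1=xs.min()+25,xs.max()-25; y0,y1=ys.min(),ys.max()
    g=cv2.GaussianBlur(f["img"].min(2).astype(np.float32),(0,0),1.0); d=np.gradient(g,axis=0)
    E=[]
    for c in range(x0,x1,3):
        a=d[y0-6:y0+8,c].argmax()+y0-6; b=d[y1-7:y1+6,c].argmin()+y1-7; E.append((c,a,b))
    E=np.array(E,float); pt=np.polyfit(E[:,0],E[:,1],1); pb=np.polyfit(E[:,0],E[:,2],1)
    for _ in range(3):
        for i in(1,2):
            q=(pt,pb)[i-1]; k=abs(np.polyval(q,E[:,0])-E[:,i])<1.5
            if k.sum()>8:
                if i==1: pt=np.polyfit(E[k,0],E[k,1],1)
                else: pb=np.polyfit(E[k,0],E[k,2],1)
    pc=unproj(f,[(xs.min()+xs.max())/2,(y0+y1)/2],.088)[0]
    cols=np.array([x0,x1],float)
    def res(p):
        c,s=np.cos(p[1]),np.sin(p[1]); C=CYL.copy(); C[:,0]*=1.0
        P=C@np.array([[c,s,0],[-s,c,0],[0,0,1]])+[pc[0],p[0],0]
        h=cv2.convexHull(proj(f,P).astype(np.float32)).reshape(-1,2)
        r=[]
        for cc in cols:
            v=[]
            for (ax,ay),(bx,by) in zip(h,np.roll(h,-1,0)):
                if (ax-cc)*(bx-cc)<0: v.append(ay+(by-ay)*(cc-ax)/(bx-ax))
            if len(v)<2: return np.full(4,50.)
            r+=[min(v)-np.polyval(pt,cc),max(v)-np.polyval(pb,cc)]
        return np.array(r)
    from scipy.optimize import least_squares
    q=least_squares(res,[pc[1],th],x_scale=[.01,.05],diff_step=1e-3)
    print("shaft edge fit: off mm",1e3*off([pc[0],q.x[0]],L),"yaw rel deg",np.degrees(q.x[1]-np.arctan(L[0])),"x",pc[0],"resid px",np.round(res(q.x),2))
    return pc[0],q.x[0],q.x[1]
E
python3 - <<'E'
from h import *
f=shot("wrist"); L=line(f,pick(f,"wrist","line")); shaft_edges(f,L,pick(f,"wrist","shaft"))
p=get_state()["position"]; p[2]=.24; move_l(p,.25)
pa=np.array([.5384,.1361,0]); s,a=(pa-O)@U,(pa-O)@N; print(s,a)
t=np.radians(10)
p,r=tcp(-1,t,s,a+.06,.12); print(ik(p,r)); movep(p,r); st(); sleep(.1)
f,m=measure("wrist","w5.png")
shaft_edges(f,m["line"],pick(f,"wrist","shaft")); print(so(m["parallel"][0]))
E
```

```text
shaft edge fit: off mm 0.7146458032210046 yaw rel deg -0.27339565256921844 x 0.5217491119732692 resid px [-0.3   0.3   0.35 -0.36]
0.5301975053540346 0.12192041296194189
[ 0.29968872  0.4747096  -0.1220839   1.03958365 -0.16185961 -1.18381552]
t 16.05 [0.5431 0.1932 0.1769] F [0.8 0.1 0.1]
wrist shaft (array([ 0.52218642,  0.01536535, -0.0820631 ]), np.float64(0.022702683273125933))
wrist parallel (array([ 0.53821968,  0.13603303, -0.09306597]), np.float64(0.02616147582628557))
wrist line (np.float32(-0.08198614), np.float32(0.05797109), np.float64(0.4047543071926566), np.float64(0.6712147468325489))Traceback (most recent call last):
  File "<stdin>", line 8, in <module>
  File "h.py", line 85, in shaft_edges
    a=d[y0-6:y0+8,c].argmax()+y0-6; b=d[y1-7:y1+6,c].argmin()+y1-7; E.append((c,a,b))
      ~~~~~~~~~~~~~~~~~~~~~^^
ValueError: attempt to get argmax of an empty sequence
```

View pics/w5.png

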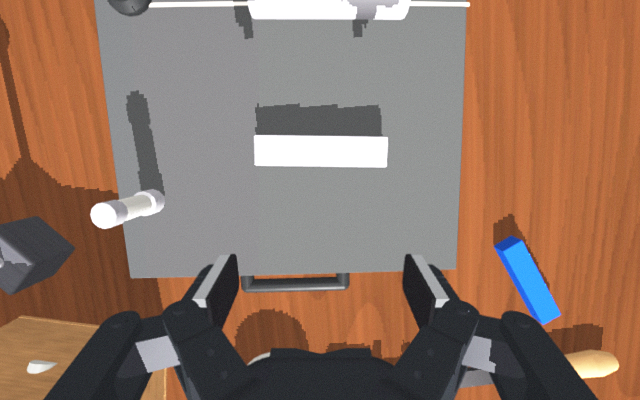

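```bash
python3 - <<'E'
from h import *
t=np.radians(10); s,a=.5302,.1219
p,r=tcp(-1,t,s,a+.0233+.015,.03); move_l(p,.12,rot=r)
p,_=tcp(-1,t,s,a+.0233+.015,.006); print(move_l(p,.05,until_force=5)); st()
p,_=tcp(-1,t,s,.045+.0233,.006); move_l(p,.045); sleep(.2); st()
f,m=measure("wrist","w6.png"); L=m["line"]
print(so(m["parallel"][0]),off(m["parallel"][0],L))
if "shaft" in m: print(so(m["shaft"][0]),off(m["shaft"][0],L))
E
```

```text
False
t 17.96 [0.5412 0.1719 0.063 ] F [-0.6  0.9  0.3]
t 20.35 [0.5339 0.0805 0.0632] F [-0.1  2.7 -0.7]
wrist shaft (array([ 0.52242934,  0.01585694, -0.05644538]), np.float64(0.16257220475782658))
wrist parallel (array([ 0.53251242,  0.06014373, -0.06796076]), np.float64(0.19726335683290439))
wrist line (np.float32(-0.082481004), np.float32(0.0577881), np.float64(0.4050573134599209), np.float64(0.6710163112796733))
(0.5305, 0.0457, 0.014) 0.04612116698906281
(0.5241, 0.0008, 0.0255) 0.0011554156223058875
```

View pics/w6.png

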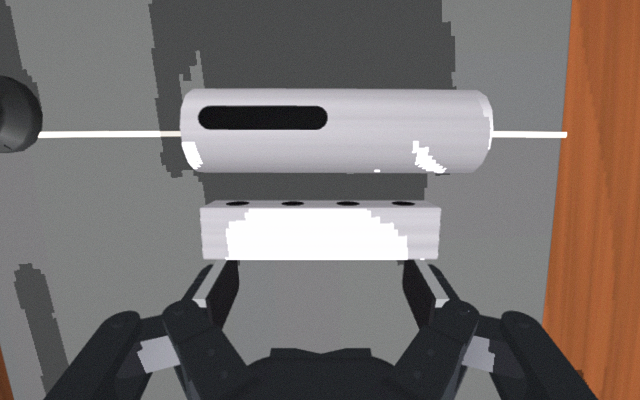

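```bash
python3 - <<'E'
from h import *
t=np.radians(10); s=.5302
def look():
    f=shot("wrist"); L=line(f,pick(f,"wrist","line")); return 1e3*off(shaft_edges(f,L,pick(f,"wrist","shaft")),L)
b=look()
for o in(.034,.0325,.0318,.0312,.0306,.0300,.0295):
    p,_=tcp(-1,t,s,o+.0233,.006); move_l(p,.015); sleep(.15); v=look(); print(o,round(v,2)); 
    if o<.034 and v<b-.5: break
    if o==.034: b=v
st(); shot("wrist","w7.png")
E
```

```text
shaft edge fit: off mm 0.25109687972150424 yaw rel deg -0.12175716148340511 x 0.5214222877239049 resid px [-0.37  0.45 -1.05  1.15]
shaft edge fit: off mm 0.21918056710608236 yaw rel deg -0.13884668240532305 x 0.5215363058665597 resid px [-0.85  0.93 -1.52  1.61]
0.034 0.22
shaft edge fit: off mm 0.023167444314454232 yaw rel deg 0.1725044522463552 x 0.5213816482204886 resid px [-1.41  1.53 -2.55  2.72]
0.0325 0.02Traceback (most recent call last):
  File "<stdin>", line 7, in <module>
  File "<stdin>", line 4, in look
  File "h.py", line 81, in shaft_edges
    ys,xs=np.nonzero(mask); x0,x1=xs.min()+25,xs.max()-25; y0,y1=ys.min(),ys.max()
          ~~~~~~~~~~^^^^^^
    return _wrapfunc(a, 'nonzero')
    return _wrapit(obj, method, *args, **kwds)
    result = getattr(arr, method)(*args, **kwds)
ValueError: Calling nonzero on 0d arrays is not allowed. Use np.atleast_1d(scalar).nonzero() instead.
```

```bash
cat >> h.py <<'E'
def top_off(f):
    """far silhouette edge of shaft, as offset from line (relative tracking), left and right halves"""
    g=cv2.GaussianBlur(f["img"].min(2).astype(np.float32),(0,0),1.0); d=np.gradient(g,axis=0); o=[]
    for c0,c1 in((200,330),(340,470)):
        q=[]
        for c in range(c0,c1,4):
            k=d[80:180,c].argmax(); k=np.flatnonzero(d[60:180,c]>20); 
            if len(k)==0: continue
            k=k[0]+60; k=k-1+d[k-1:k+4,c].argmax(); a,b,e=d[k-1:k+2,c]; q.append((c,k+.5*(a-e)/(a-2*b+e)))
        q=np.array(q); q=q[abs(q[:,1]-np.median(q[:,1]))<4]
        P=unproj(f,q,.1)-O; o.append(1e3*np.median(P@N))
    return np.round(o,2)
E
python3 - <<'E'
from h import *
t=np.radians(10); s=.5302
st(); f=shot("wrist","w7.png"); b=top_off(f); print(b)
for o in(.0312,.0306):
    p,_=tcp(-1,t,s,o+.0233,.006); move_l(p,.015); sleep(.15); v=top_off(shot("wrist")); print(o,v)
st(); shot("wrist","w8.png")
E
```

```text
t 22.98 [0.5327 0.0672 0.0632] F [0.5 2.5 1.5]
[-16.54 -16.4 ]
0.0312 [-16.57 -16.4 ]
0.0306 [-16.6  -16.46]
t 23.93 [0.5326 0.066  0.0632] F [-0.4  3.   1.2]
```

View pics/w8.png

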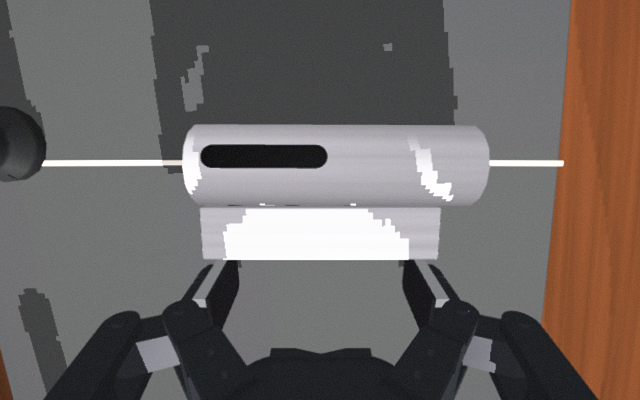

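```bash
python3 - <<'E'
from h import *
t=np.radians(10); s=.5302
b=np.array([-16.55,-16.4])
for o in np.arange(.0302,.0274,-.0004):
    p,_=tcp(-1,t,s,o+.0233,.006); move_l(p,.01); sleep(.12); v=top_off(shot("wrist")); print(round(o,4),v)
    if (v-b).max()<-.35: break
st(); shot("wrist","w9.png")
E
```

```text
0.0302 [-16.68 -16.5 ]
0.0298 [-16.8  -16.66]
0.0294 [-17.35 -17.26]
t 25.23 [0.5325 0.0648 0.0632] F [0.1 2.6 0.1]
```

```bash
python3 - <<'E'
from h import *
t=np.radians(10); s=.5302
p,_=tcp(-1,t,s,.0294+.0233+.03,.006); move_l(p,.05)
p,_=tcp(-1,t,s,.0294+.0233+.05,.09); move_l(p,.12); sleep(.2); st()
f,m=measure("wrist","w9.png"); L=m["line"]
for k in("shaft","parallel"):
    if k in m: print(k,so(m[k][0]),off(m[k][0],L))
E
```

```text
t 27.1 [0.536  0.1144 0.1463] F [ 0.2 -0.7 -1.1]
wrist shaft (array([ 0.55322715,  0.01885429, -0.00616904]), np.float64(0.6247219538429309))
wrist parallel (array([ 0.52988431,  0.0429224 , -0.08174869]), np.float64(0.06979098648657053))
wrist line (np.float32(-0.0822172), np.float32(0.05786573), np.float64(0.40484028140032324), np.float64(0.6708469332902667))
shaft (0.5546, 0.0063, 0.0758) 0.006451578999274759
parallel (0.5293, 0.0284, 0.0002) 0.02852602434061891
```

View pics/w9.png

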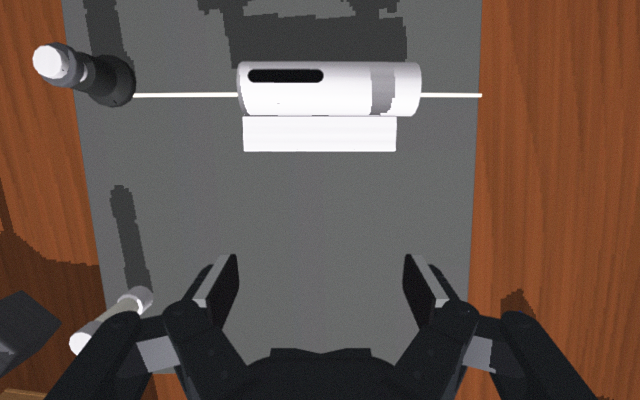

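```bash
python3 - <<'E'
from h import *
f=shot("wrist"); T=np.array(f["T_tool_cam"]); t=np.arctan2(.33,.95)
r,_=tool(-1,t); Rm=R.from_rotvec(r).as_matrix()
c=O+U*.525+N*.012+[0,0,.33]; p=c-Rm@T[:3,3]; print(p)
move_l(p,.15,rot=r); sleep(.3); st()
f=shot("wrist","w10.png"); L=line(f,pick(f,"wrist","line")); print(L)
shaft_edges(f,L,pick(f,"wrist","shaft")) 
for n in("shaft","parallel"):
    m=pick(f,"wrist",n); ys,xs=np.nonzero(m); print(n,xs.min(),xs.max(),ys.min(),ys.max())
for o,z in((-.018,.088),(.018,.088),(.0305-.0125,.09),(.0305+.0125,.09)):
    print(o,proj(f,[O+U*.48+N*(o-.0002)+[0,0,z],O+U*.57+N*(o-.0002)+[0,0,z]]).round(1).tolist())
im=f["img"]; cv2.imwrite("pics/w10c.png",cv2.resize(np.ascontiguousarray(im[100:320,150:490,::-1]),None,fx=2.3,fy=2.3,interpolation=cv2.INTER_CUBIC))
E
```

```text
[0.52710863 0.05980745 0.16908885]
t 28.2 [0.5271 0.06   0.169 ] F [-0.6 -0.8  0.5]
(np.float32(-0.08077619), np.float32(0.05696424), np.float64(0.4072136441880385), np.float64(0.6706736390106555))
shaft edge fit: off mm -0.4119419791110424 yaw rel deg -0.03875887250185885 x 0.5221953093059215 resid px [-0.7  0.7 -0.7  0.7]
shaft 245 398 159 203
parallel 249 380 202 235
-0.018 [[374.4, 160.1], [266.2, 160.0]]
0.018 [[374.4, 203.4], [266.2, 203.3]]
0.018 [[374.9, 203.4], [265.7, 203.4]]
0.043 [[374.8, 233.7], [265.7, 233.7]]
```

View pics/w10c.png

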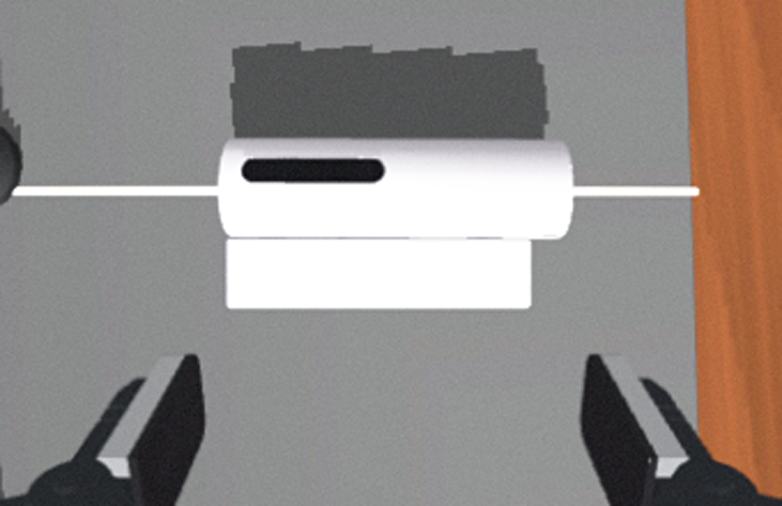

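```bash
python3 -c "
from h import *
st(); print(sign_off())"
```

```text
t 28.45 [0.5271 0.0599 0.1691] F [ 0.1 -0.   0.2]
the job is handed in; nothing more can be done
None
```

The shaft now lies lengthwise on the chalk line and the steel parallel lies against its side. I handed the job in at 28.5 s with the gripper clear of everything.

**What I did:** I rolled the shaft about 108 mm to the line, pushing low from behind with two tilted, open fingertips. The keyway came round close to a full turn, so it rolled rather than dragged. I then slid the parallel over from the other side until the camera showed the shaft just start to move with it, by about 0.8 mm. Then I backed off. I did not lift either one or touch the other tools.

**Last checks, camera straight overhead:**
- **Shaft:** it was about 0.4 mm off the line and 0.04° out of parallel with it.
- **Parallel:** there was no visible gap along its length.

**Checks that disagreed or failed:**
- **Shaft offset:** before the parallel touched it, my estimates ranged from 0 to 1.7 mm. The higher ones came from an outline fit thrown off by shading.
- **Oblique view after the final push:** this fit put the shaft 6.5 mm off and the parallel's middle 28.5 mm from the line, against about 30.5 expected. A shadow band across the shaft had spoiled its fit (mismatch 0.62), so I relied on the overhead view instead.

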